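Row up servo motors and drives on the spares shelf

ROBOT

A 6-joint arm with a two-finger parallel gripper is mounted at the origin on the work surface. World frame = base frame: x ahead of the robot, y to its left, z up, the work surface at z = 0. Lengths are in mm, angles in rad, forces in N, time in s.
With the tool pointing down it reaches from about 300 to 775 mm from the base axis. Payload 14.6 kg.
Tool frame: the origin (TCP) lies midway between the tips of the shut fingers; the grasp point (between the pads) lies 19 mm behind it (manip.hold_point_z is the distance from the TCP to the grasp point, in mm); z points along the fingers, y is the direction in which the jaws open and shut (so a half turn about z gives the same grasp; the last joint's range is limited). The gripper opens to 94 mm and grips with 3 to 60 N. Pads are 16 mm wide; open, the fingers measure 119 mm over their backs; the gripper's body (75 mm by 177 mm) begins 78 mm behind the grasp point.
Start: joints at [-1.168, 0.3, 1.521, -0, 1.321, -0.067], TCP at [248.981, -490.406, 205.446] pointing down, gripper open.
Joint ranges: [-3.03, 3.03], [-0.79, 2.21], [0.23, 2.52], [-1.04, 4.18], [0, 3.07], [-2.55, 2.55]. Speed limits (rad/s): [2.22, 2.22, 2.57, 3.14, 3.14, 3.14].

INTERFACE

Orientations are given as [roll, pitch, yaw] about the fixed x, y, z axes, in that order (R = Rz(yaw) Ry(pitch) Rx(roll)).
In Python, from cell import manip gives the robot as it stands.
- The arm moves only by the shell command python3 -m crank 'ROWS' [OPENING] [FORCE]. ROWS is JSON, a list of rows, each an object with "offset": the shift along the world's x, y, z in m, a list of three; "spin": the turn about the world's z in degrees. In form: [{"offset": [dx, dy, dz], "spin": spin}, ...]. A call has exactly 8 rows; each row is the pose to reach, as a shift and turn from the pose measured when the call began; what a row does not reach only later rows make up. A row lasts 1/12 s, in which the tool goes at most 41.7 mm and 7.16 degrees, less where a joint would pass 70% of its speed; a pose out of reach is approached as far as the arm can. A call with a gripper value outside its range is refused whole. OPENING is the opening, from 0 (shut) to 1 (fully open), set as the call begins (- or left out, the last holds). The fingers move at their own pace and stop on an object; FORCE is the grip in N (left out, the last holds). Time passes only in rows, so rows that repeat a pose let the fingers close, or fill a call up. It gives the time, the measured TCP pose, the force and the opening at its end, in the units of the state.
- manip.read_state(): the state, without advancing time (a new reading comes with each control period).
- manip.camera(name): name is "scene" or "top" or "wrist"; returns a dict with "pixels" (400x640x3 uint8, red, green, blue), "fx", "fy", "cx", "cy" (pixels), "extrinsics" (4x4, takes a point from world to camera coordinates); the wrist camera has in their place "hand_eye" (4x4, takes a point from camera to tool coordinates, whose origin is the TCP and whose axes are the flange's). Camera axes: x right, y down, z forward; pixel columns grow to the right and rows downward; lengths in mm; the calibration is good to about 2 mm. A picture is of the moment at which its call begins: read the wrist's pose just before it. There is no depth.
- manip.sign_off(): hands the job in, once; it reports no verdict.
Trained networks look in a picture, given as the dict that the camera call returned (one of the last four; its "shot" number tells which), for a name from the list of things; names that differ only in an ending like _2 or _b are one class to them, and where a whole thing is asked for, a point or a joint stands for the part that bears it (a point fixed in the world has none). Each returns a list of dicts, best first, with "conf" (0 to 1); they miss things now and then, are a little off and sometimes report something else, mostly with a low value. They report only what shows in the picture. A call takes as long as a camera call. They do not tell look-alikes from the thing itself.
- manip.search_frame(picture, name): "location" ([x, y, z] in mm, in world coordinates, good to about 4 mm: the middle of the surface that is visible of it).
- manip.masks_of(picture, name): "mask" (400x640 bool, what is visible of it).
The state is a dict: "clock": time; "joints": joint angles; "qd": joint speeds; "effort": joint torques, N m; "eef_pos": TCP position; "eef_rot": TCP orientation; "wrist_force": force on the tool from outside, world axes, zero at the start; "moment": the same for the moment, N m; "finger_gap": finger opening in mm.
Only numpy, scipy, OpenCV 4.12 (cv2) and the standard library are available. Lean on these libraries where they do the work, as an engineer would, in place of code of your own. Each camera call takes 0.05 s, during which the arm holds its last target. There are 200 camera calls.

TASK

Put the two loose servo motors on the upper rear tier of the white spares shelf and the two loose drive modules on its lower front tier, each kind next to the one already standing there, so that each tier holds one neat straight row of three: upright, square to the shelf, in line with the kept one, with no gap between neighbours as wide as a finger (15 mm), and the drives' display faces looking out of the front of the shelf. Keep everything upright all the time, set things down rather than dropping them, and leave the motor and drive already on the shelf, the spray can and the stack light standing where they are.

Things in the scene. Friction and masses are not known exactly. Their poses are not given: they have to be found in the camera images.
- shelf: White two-tier shelf, fixed, front (-x) towards the robot. Origin: on the bench under its middle; x to its rear, y along the rows. Front tier: top at z 30 mm, x -95 to 0. Rear tier: top at z 60, x 0 to 105. Both 290 wide inside (y -145 to 145) between 6 mm grey end walls, tops at z 45 (front), 85 (rear); 6 mm back lip to z 85, inner face at x 105. Row lines: x 55 (rear), x -50 (front).
- rear_row (a point): Middle of the rear row line, on the upper tier's top (60 mm above the bench); axes as the shelf's.
- front_row (a point): Middle of the front row line, on the lower tier's top (30 mm above the bench); axes as the shelf's.
- motor_kept: Servo motor standing on its end, shaft up: dark square body 60 x 60 mm, 95 mm tall, with a bright flange as its top 10 mm; a 14 mm thick steel shaft stub rises 15 mm more. About 0.7 kg. All four sides alike. Origin: centre of its underside; z up, x and y square to its sides. Already stands square on the rear row line, anywhere along it where both others still fit beside it; stays there.
- drive_kept: Drive module, upright white box 60 mm deep (x), 55 wide (y), 120 tall, about 0.55 kg. Front (-x) face: black display, blue panel, green connector; a green strip on the top runs along the front edge. Origin: centre of its underside, z up. Already stands square on the front row line, facing out, anywhere along it where both others still fit beside it; stays there.
- motor_a: Servo motor standing on its end, shaft up: dark square body 60 x 60 mm, 95 mm tall, with a bright flange as its top 10 mm; a 14 mm thick steel shaft stub rises 15 mm more. About 0.7 kg. All four sides alike. Origin: centre of its underside; z up, x and y square to its sides. Loose, stands somewhere on the bench around the shelf, turned at random.
- motor_b: Servo motor standing on its end, shaft up: dark square body 60 x 60 mm, 95 mm tall, with a bright flange as its top 10 mm; a 14 mm thick steel shaft stub rises 15 mm more. About 0.7 kg. All four sides alike. Origin: centre of its underside; z up, x and y square to its sides. Loose, stands somewhere on the bench around the shelf, turned at random.
- drive_a: Drive module, upright white box 60 mm deep (x), 55 wide (y), 120 tall, about 0.55 kg. Front (-x) face: black display, blue panel, green connector; a green strip on the top runs along the front edge. Origin: centre of its underside, z up. Loose, stands somewhere on the bench around the shelf, turned at random. Its front starts within 70 degrees of world -x.
- drive_b: Drive module, upright white box 60 mm deep (x), 55 wide (y), 120 tall, about 0.55 kg. Front (-x) face: black display, blue panel, green connector; a green strip on the top runs along the front edge. Origin: centre of its underside, z up. Loose, stands somewhere on the bench around the shelf, turned at random. Its front starts within 70 degrees of world -x.
- drive_a_face (a point): Centre of drive_a's front face, 60 mm above its underside.
- drive_b_face (a point): Centre of drive_b's front face, 60 mm above its underside.
- spray_can: Yellow aerosol can with a blue band and red cap, standing: 64 mm in diameter, 150 mm tall. Origin: centre of its underside. Bystander.
- stack_light: Signal light standing on a black round foot (70 mm in diameter): green, yellow and red lamps 48 mm in diameter one above another, 156 mm tall. Origin: centre of its underside. Bystander.
There are look-alikes about, which are no part of the job. Leave any pink or turquoise look-alike of the motor_a alone. What is shaped like the drive_b but purple is not meant.

How it is judged (in metres and radians):
At the end, for the whole second after the job is handed in: Loose motors on the rear tier, drives on the front, display out: within 5 mm of seated, upright (3 deg), square (7 deg), 12 mm of the row line; each row of three in any order, gaps under 15 mm; at rest. Kept motor and drive moved under 12 mm, can and light under 20 mm, upright (x of motor_a in the frame of shelf between 0.043 and 0.067 m and z of motor_a in the frame of shelf between 0.056 and 0.065 m and angle between each of motor_a, motor_b, drive_a, drive_b's own z axis and vertical below 0.06 rad and linear speed of each of motor_a, motor_b, drive_a, drive_b below 0.02 m/s and (angle between the x axis of motor_a and the x axis of shelf, either way round below 0.13 rad or angle between the x axis of motor_a and the y axis of shelf, either way round below 0.13 rad) and x of motor_b in the frame of shelf between 0.043 and 0.067 m and z of motor_b in the frame of shelf between 0.056 and 0.065 m and (angle between the x axis of motor_b and the x axis of shelf, either way round below 0.13 rad or angle between the x axis of motor_b and the y axis of shelf, either way round below 0.13 rad) and x of drive_a in the frame of shelf between -0.062 and -0.038 m and z of drive_a in the frame of shelf between 0.026 and 0.035 m and angle between the x axis of each of drive_a, drive_b and the x axis of shelf, either way round below 0.13 rad and x of each of drive_a_face, drive_b_face in the frame of shelf below -0.06 m and x of drive_b in the frame of shelf between -0.062 and -0.038 m and z of drive_b in the frame of shelf between 0.026 and 0.035 m and ((horizontal distance between motor_a and motor_b below 0.075 m and horizontal distance between motor_b and motor_kept below 0.075 m) or horizontal distance between each of motor_b, motor_a and motor_kept below 0.075 m or (horizontal distance between motor_a and motor_b below 0.075 m and horizontal distance between motor_a and motor_kept below 0.075 m)) and ((horizontal distance between drive_a and drive_b below 0.07 m and horizontal distance between drive_b and drive_kept below 0.07 m) or horizontal distance between each of drive_b, drive_a and drive_kept below 0.07 m or (horizontal distance between drive_a and drive_b below 0.07 m and horizontal distance between drive_a and drive_kept below 0.07 m)) and distance of each of motor_kept, drive_kept from where it was at the start of the episode below 0.012 m and angle between each of motor_kept, drive_kept, spray_can, stack_light's own z axis and vertical below 0.1 rad and distance of each of spray_can, stack_light from where it was at the start of the episode below 0.02 m); the robot touches nothing.
It fails at once if the motor or drive already on the shelf is pushed more than 12 mm or tipped (distance of any of motor_kept, drive_kept from where it was at the start of the episode above 0.012 m or angle between any of motor_kept, drive_kept's own z axis and vertical above 0.15 rad).
It fails at once if the spray can or the stack light is moved more than 20 mm or tipped (distance of any of spray_can, stack_light from where it was at the start of the episode above 0.02 m or angle between any of spray_can, stack_light's own z axis and vertical above 0.2 rad).
It fails at once if a loose motor or drive is knocked over (tilted more than about 35 degrees) (angle between any of motor_a, motor_b, drive_a, drive_b's own z axis and vertical above 0.6 rad).
It fails at once if a motor or drive is dropped (falls free, out of the fingers, faster than 0.5 m/s) ((linear speed of motor_a above 0.5 m/s and contact force between the fingers and motor_a below 0.2 N) or (linear speed of motor_b above 0.5 m/s and contact force between the fingers and motor_b below 0.2 N) or (linear speed of drive_a above 0.5 m/s and contact force between the fingers and drive_a below 0.2 N) or (linear speed of drive_b above 0.5 m/s and contact force between the fingers and drive_b below 0.2 N)).
It also fails if it takes over 72 s, if anything falls off the work surface, if the arm or the gripper's body presses on something with over 40 N, if the wrist force passes 120 N, or if a joint passes its speed limit or range.

## Working session

There is one attempt and no reset: what is moved stays moved. The work goes in short steps, Python scripts to look and compute and a shell command to move; the robot and the scene stay as the last step left them, time stands still between calls to the robot, and variables do not carry over. Pictures are saved under pics/ and viewed, about 8 in all and at most 12, crops included, and the job is handed in when it is done.

```bash
mkdir -p pics; ls; cat > h.py <<'E'
import numpy as np, cv2
from cell import manip
def save(p,n): cv2.imwrite('pics/'+n,p['pixels'][:,:,::-1])
def ray(p,u,v,z):
    E=np.array(p['extrinsics']);R=E[:3,:3];t=E[:3,3];c=-R.T@t
    d=R.T@np.array([(u-p['cx'])/p['fx'],(v-p['cy'])/p['fy'],1]);return c+d*(z-c[2])/d[2]
def proj(p,X):
    E=np.array(p['extrinsics']);q=E[:3,:3]@np.array(X)+E[:3,3];return p['fx']*q[0]/q[2]+p['cx'],p['fy']*q[1]/q[2]+p['cy']
E
python3 - <<'E'
from h import *
t=manip.camera('top');s=manip.camera('scene')
save(t,'top0.png');save(s,'scene0.png')
for p,n in((t,'top'),(s,'scene')):
    E=np.array(p['extrinsics']);print(n,'cam at',(-E[:3,:3].T@E[:3,3]).round(),p['fx'])
    for k in('motor_a','drive_a','spray_can','stack_light','shelf'):
        for d in manip.search_frame(p,k):
            print(k,round(d['conf'],2),np.round(d['location']),np.round(proj(p,d['location'])))
print(manip.read_state())
E
```

```text
pics
top cam at [ 383.  -29. 1236.] 444.1065739229584
motor_a 0.76 [ 532. -430.   96.] [480. 207.]
motor_a 0.73 [ 687. -384.   96.] [460. 149.]
motor_a 0.58 [667. -60. 152.] [338. 148.]
motor_a 0.56 [ 584. -310.   90.] [433. 187.]
motor_a 0.55 [428. -81.  95.] [344. 245.]
drive_a 0.81 [439. 218. 120.] [225. 237.]
drive_a 0.76 [417.  75. 122.] [282. 247.]
drive_a 0.74 [400. 330. 122.] [179. 252.]
drive_a 0.16 [637.  51.  62.] [296. 166.]
spray_can 0.83 [561. 350. 118.] [177. 188.]
spray_can 0.73 [416.  76. 121.] [281. 248.]
shelf 0.9 [632.  50.  58.] [296. 169.]
scene cam at [959. 419. 889.] 409.69823981923304
motor_a 0.83 [ 602. -297.   75.] [236. 163.]
motor_a 0.79 [ 704. -373.   77.] [188. 166.]
motor_a 0.57 [ 552. -427.   79.] [224. 129.]
motor_a 0.55 [444. -64.  74.] [338. 182.]
drive_a 0.96 [416. 347.  98.] [480. 275.]
drive_a 0.6 [460. 236.  98.] [427. 254.]
drive_a 0.55 [440.  88. 102.] [383. 209.]
spray_can 0.55 [594. 368. 116.] [439. 333.]
stack_light 0.81 [ 430. -297.   88.] [285. 131.]
stack_light 0.39 [439. -67.  76.] [338. 180.]
shelf 0.68 [667.  76.  60.] [310. 271.]
{'clock': 0.6, 'joints': array([-1.16761443e+00,  2.99893278e-01,  1.52099444e+00,  5.96734938e-06,
        1.32071021e+00, -6.65776671e-02]), 'qd': array([-0.00068113, -0.00122436,  0.00038783, -0.00061316, -0.00135068,
        0.00048723]), 'effort': array([-1.68803290e-03, -5.31484401e+01, -3.52828753e+01,  7.07976543e-02,
        2.13250006e-02, -3.41280872e-05]), 'eef_pos': array([ 248.97535242, -490.40826793,  205.45162248]), 'eef_rot': array([-3.14158777e+00, -6.12033873e-06,  4.69758092e-01]), 'wrist_force': array([0.77671968, 0.43420383, 0.69638327]), 'moment': array([-0.02632493, -0.02619888,  0.03238739]), 'finger_gap': 94.12203990650248}
```

View pics/top0.png

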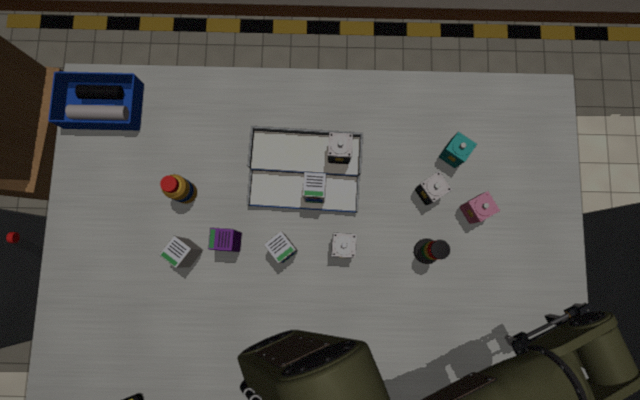

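View pics/scene0.png

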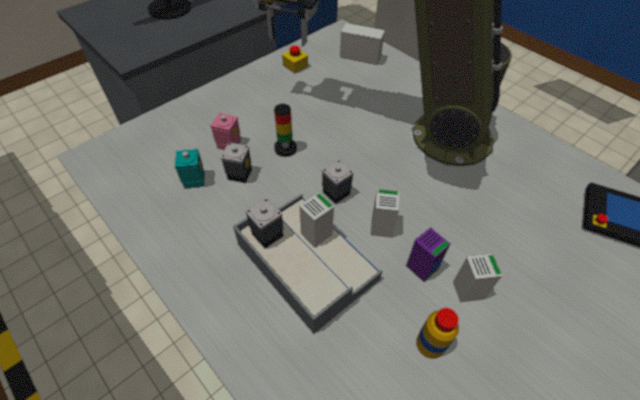

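Top view: shelf at px (248–362, 128–212); kept motor (340,148), kept drive (314,187). Loose motors (433,188) and (344,245); loose drives (280,248) and (176,252). The look-alikes are turquoise (457,150), pink (480,207) and purple (225,238), the can is at (177,188) and the light at (431,250). Next I'll fit box silhouettes to the masks.

```bash
cat >> h.py <<'E'
from scipy.optimize import minimize
M=dict(b=[(-30,30,-30,30,0,95),(-7,7,-7,7,95,110)]);D=dict(b=[(-30,30,-27.5,27.5,0,120)])
S=dict(b=[(-95,0,-151,151,0,45),(0,111,-151,151,0,85)])
def sil(p,boxes,x,y,yaw,z0,sub=4):
    m=np.zeros((400*sub,640*sub),np.uint8);c,s=np.cos(yaw),np.sin(yaw)
    for a,b,e,f,g,h in boxes:
        P=[proj(p,(x+c*i-s*j,y+s*i+c*j,z0+k)) for i in(a,b) for j in(e,f) for k in(g,h)]
        cv2.fillConvexPoly(m,cv2.convexHull(((np.array(P)+.5)*sub*16).astype(np.int32).reshape(-1,1,2)),1,shift=4)
    return cv2.resize(m.astype(np.float32),(640,400),interpolation=cv2.INTER_AREA)
def fit(views,boxes,x,y,z0,yaws):
    def cost(q):
        t=0
        for p,m in views:
            r=sil(p,boxes,q[0],q[1],q[2]/50,z0);t+=np.abs(r-m).sum()/m.sum()
        return t
    best=None
    for yw in yaws:
        r=minimize(cost,[x,y,yw*50],method='Nelder-Mead',options=dict(initial_simplex=[[x,y,yw*50],[x+12,y,yw*50],[x,y+12,yw*50],[x,y,yw*50+10]],xatol=.1,fatol=1e-4))
        if best is None or r.fun<best.fun: best=r
    return best.x[0],best.x[1],np.degrees(best.x[2]/50),best.fun
E
cat > m.py <<'E'
from h import *
T=manip.camera('top');C=manip.camera('scene')
def masks(p,n): return [d['mask'] for d in manip.masks_of(p,n) if d['conf']>.2]
mm={(id(p),n):masks(p,n) for p in(T,C) for n in('motor_a','drive_a','shelf')}
def pick(p,n,X):
    u,v=proj(p,X);c=[m for m in mm[id(p),n] if m[int(v)-3:int(v)+4,int(u)-3:int(u)+4].any()]
    return min(c,key=lambda m:m.sum()) if c else None
ov=T['pixels'].copy();big=cv2.resize(ov,None,fx=4,fy=4,interpolation=cv2.INTER_CUBIC)
for nm,n,bx,x,y,z0,h in[('mk','motor_a',M,665,-60,60,50),('m1','motor_a',M,584,-310,0,50),('m2','motor_a',M,428,-78,0,50),
  ('dk','drive_a',D,570,5,30,60),('d1','drive_a',D,417,80,0,60),('d2','drive_a',D,405,330,0,60)]:
    for vs in((T,),(C,),(T,C)):
        v=[(p,pick(p,n,(x,y,z0+h))) for p in vs];v=[(p,m.astype(np.float32)) for p,m in v if m is not None]
        if v:
            r=fit(v,bx['b'],x,y,z0,[-.5,0,.5] if n=='drive_a' else [-.5,0,.5]);print(nm,len(vs),'T' if vs[0] is T else 'C',np.round(r,2))
    m=sil(T,bx['b'],r[0],r[1],np.radians(r[2]),z0);cs,_=cv2.findContours((cv2.resize(m,None,fx=4,fy=4)>.5).astype(np.uint8),0,2);cv2.drawContours(big,cs,-1,(255,0,0),1)
for vs in((T,),(C,),(T,C)):
    v=[(p,(np.any(mm[id(p),'shelf'][:1]+[a for a in(pick(p,'motor_a',(665,-60,110)),pick(p,'drive_a',(570,5,90))) if a is not None],axis=0)).astype(np.float32)) for p in vs]
    bb=S['b']+[];r=fit(v,bb,635,50,0,[0.]);print('shelf',len(vs),np.round(r,2))
m=sil(T,S['b'],r[0],r[1],np.radians(r[2]),0);cs,_=cv2.findContours((cv2.resize(m,None,fx=4,fy=4)>.5).astype(np.uint8),0,2);cv2.drawContours(big,cs,-1,(0,160,0),1)
cv2.imwrite('pics/ov1.png',cv2.resize(big[480:1100,600:1840],(800,400),interpolation=cv2.INTER_AREA)[:,:,::-1])
E
python3 m.py
```

```text
Traceback (most recent call last):
  File "m.py", line 15, in <module>
    m=sil(T,bx['b'],r[0],r[1],np.radians(r[2]),z0);cs,_=cv2.findContours((cv2.resize(m,None,fx=4,fy=4)>.5).astype(np.uint8),0,2);cv2.drawContours(big,cs,-1,(255,0,0),1)
                    ^
NameError: name 'r' is not defined
```

```bash
python3 - <<'E'
s=open('m.py').read()
s=s.replace("mm={(","mm={").replace("mm={id","mm={(id") if 0 else s
s=s.replace("def pick","for p in(T,C):\n  for n in('motor_a','drive_a'): print(n,[(np.argwhere(m).mean(0).round()[::-1].tolist(),int(m.sum())) for m in mm[id(p),n]])\ndef pick",1)
s=s.replace("    m=sil(T,bx","    if r is None: continue\n    m=sil(T,bx").replace("    for vs in((T,),(C,),(T,C)):\n        v=[(p,pick","    r=None\n    for vs in((T,),(C,),(T,C)):\n        v=[(p,pick")
s=s.replace("if d['conf']>.2]","if d['conf']>.1]")
open('m.py','w').write(s)
E
python3 m.py
```

```text
motor_a [([480.0, 208.0], 805), ([458.0, 150.0], 783), ([433.0, 188.0], 742)]
drive_a [([225.0, 239.0], 707), ([182.0, 252.0], 894), ([281.0, 247.0], 593)]
motor_a [([189.0, 168.0], 1009), ([236.0, 162.0], 981), ([225.0, 130.0], 879), ([336.0, 181.0], 1030)]
drive_a [([384.0, 213.0], 1120), ([476.0, 277.0], 1754), ([427.0, 254.0], 1396)]
m1 1 T [ 5.8758e+02 -3.1898e+02  3.4470e+01  5.0000e-02]
m1 1 C [ 5.8830e+02 -3.2321e+02  3.9060e+01  7.0000e-02]
m1 2 T [ 5.8844e+02 -3.2013e+02  3.3980e+01  1.6000e-01]
m2 1 C [ 4.2901e+02 -8.4930e+01 -5.2600e+00  7.0000e-02]
m2 2 T [ 4.2901e+02 -8.4930e+01 -5.2600e+00  7.0000e-02]
d1 1 T [4.1951e+02 8.0450e+01 4.1360e+01 7.0000e-02]
d1 1 C [4.2207e+02 7.9690e+01 3.8860e+01 4.0000e-02]
d1 2 T [4.2024e+02 7.9480e+01 4.0420e+01 1.5000e-01]
d2 1 T [ 4.0224e+02  3.4137e+02 -3.4560e+01  6.0000e-02]
d2 1 C [ 4.0361e+02  3.4052e+02 -3.5740e+01  3.0000e-02]
d2 2 T [ 4.0279e+02  3.4073e+02 -3.4860e+01  9.0000e-02]
shelf 1 [ 6.2531e+02  2.7750e+01 -2.9700e+00  2.2000e-01]
shelf 1 [ 6.296e+02  2.658e+01 -2.680e+00  2.600e-01]
shelf 2 [ 6.2777e+02  2.7130e+01 -2.7500e+00  4.9000e-01]
```

View pics/ov1.png

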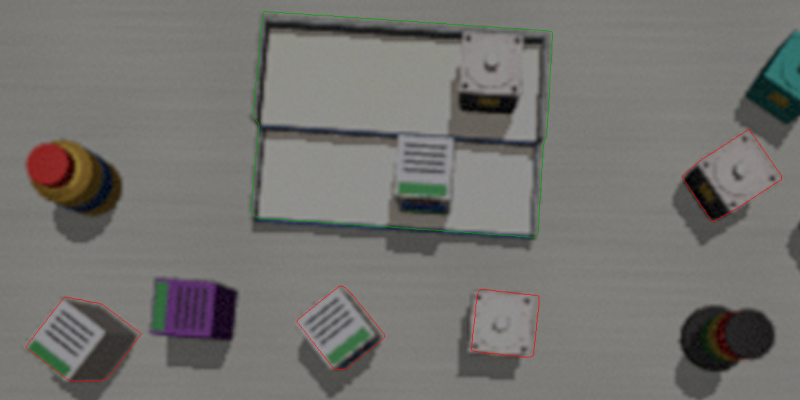

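Silhouettes fit well. Front faces agree with the green strips: d1 is at (420,80) with yaw +40, d2 at (403,341) with yaw −35. I'll locate the kept pair from their top-face centres, about (340.3,144.0) and (314.7,184.3) in the top view, then start moving towards motor m1.

```bash
python3 - <<'E'
from h import *
p=manip.camera('top')
mk=ray(p,340.3,144.0,155);dk=ray(p,314.7,184.3,150)
a=np.radians(-2.8);R=np.array([[np.cos(a),-np.sin(a)],[np.sin(a),np.cos(a)]]);o=np.array([627.5,27])
print(mk,dk,(R.T@(mk[:2]-o)),R.T@(dk[:2]-o))
u=R[:,1]
print([mk[:2]+u*66*i for i in(1,2)],[dk[:2]+u*61.5*i for i in(-1,1,2)])
E
python3 -m crank '[{"offset":[0.03,0.015,0],"spin":7},{"offset":[0.065,0.03,0],"spin":14},{"offset":[0.1,0.05,0],"spin":21},{"offset":[0.135,0.065,0],"spin":28},{"offset":[0.17,0.085,0],"spin":35},{"offset":[0.205,0.1,0],"spin":42},{"offset":[0.24,0.12,0],"spin":49},{"offset":[0.275,0.135,0],"spin":56}]' 1 40
```

```text
[676.42645704 -64.81396023 155.        ] [573.42723699  -3.23727393 150.        ] [ 53.35313639 -89.31430081] [-52.53112369 -32.8426168 ]
[array([679.65054184,   1.10724483]), array([682.87462665,  67.0284499 ])] [array([570.42297614, -64.66385138]), array([576.43149783,  58.18930352]), array([579.43575867, 119.61588096])]
clock: 2.12
eef_pos: [525.7, -353.8, 205.6]
eef_rot: [3.141, 0.0, 1.454]
wrist_force: [-0.3, -0.6, 0.2]
finger_gap: 94.0
```

```bash
python3 -m crank '[{"offset":[0.03,0.015,0],"spin":7},{"offset":[0.0625,0.0335,0],"spin":14},{"offset":[0.0625,0.0335,0],"spin":21},{"offset":[0.0625,0.0335,0],"spin":28},{"offset":[0.0625,0.0335,0],"spin":35},{"offset":[0.0625,0.0335,-0.02],"spin":41},{"offset":[0.0625,0.0335,-0.05],"spin":41},{"offset":[0.0625,0.0335,-0.07],"spin":41}]'
python3 - <<'E'
from h import *
p=manip.camera('wrist');save(p,'w1.png')
E
```

```text
clock: 2.78
eef_pos: [587.7, -320.0, 133.4]
eef_rot: [-3.141, -0.001, 2.17]
wrist_force: [-0.4, 0.6, -0.7]
finger_gap: 93.8
```

View pics/w1.png

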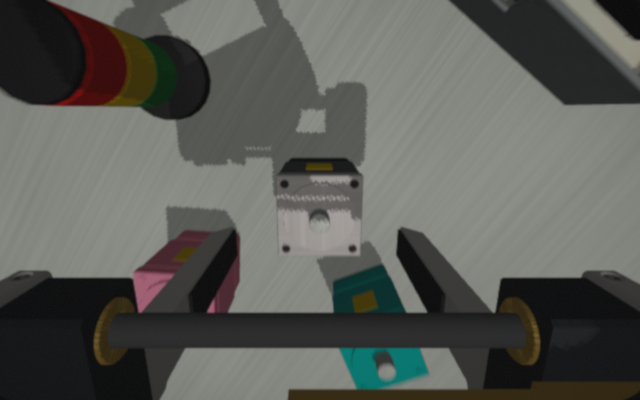

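The wrist view shows the motor square and centred between the fingers (shaft at 320,220), so I'll descend and grip.

```bash
python3 -m crank '[{"offset":[0,0,-0.02],"spin":0},{"offset":[0,0,-0.04],"spin":0},{"offset":[0,0,-0.06],"spin":0},{"offset":[0,0,-0.075],"spin":0},{"offset":[0,0,-0.082],"spin":0},{"offset":[0,0,-0.082],"spin":0},{"offset":[0,0,-0.082],"spin":0},{"offset":[0,0,-0.082],"spin":0}]' 1 40
python3 -m crank '[{"offset":[0,0,0],"spin":0},{"offset":[0,0,0],"spin":0},{"offset":[0,0,0],"spin":0},{"offset":[0,0,0],"spin":0},{"offset":[0,0,0],"spin":0},{"offset":[0,0,0],"spin":0},{"offset":[0,0,0],"spin":0},{"offset":[0,0,0],"spin":0}]' 0.3 40
```

```text
clock: 3.5
eef_pos: [587.1, -319.6, 48.8]
eef_rot: [-3.14, -0.005, 2.169]
wrist_force: [-0.9, -0.2, 0.7]
finger_gap: 94.2
clock: 4.17
eef_pos: [587.5, -319.5, 49.1]
eef_rot: [-3.14, -0.004, 2.169]
wrist_force: [3.9, 2.8, 2.0]
finger_gap: 59.7
```

```bash
python3 -m crank '[{"offset":[0,0,0.015],"spin":0},{"offset":[0,0,0.045],"spin":0},{"offset":[0,0,0.08],"spin":0},{"offset":[0,0,0.115],"spin":0},{"offset":[0,0,0.15],"spin":0},{"offset":[0.005,0.015,0.175],"spin":-3},{"offset":[0.01,0.04,0.185],"spin":-8},{"offset":[0.02,0.07,0.19],"spin":-13}]'
python3 -m crank '[{"offset":[0.01,0.035,0],"spin":-4},{"offset":[0.02,0.07,0],"spin":-8},{"offset":[0.03,0.105,0],"spin":-12},{"offset":[0.04,0.14,0],"spin":-16},{"offset":[0.05,0.175,0],"spin":-20},{"offset":[0.06,0.205,0],"spin":-24},{"offset":[0.07,0.235,0],"spin":-24},{"offset":[0.073,0.25,0],"spin":-24}]'
```

```text
clock: 4.83
eef_pos: [606.8, -250.2, 240.3]
eef_rot: [-3.14, -0.003, 1.936]
wrist_force: [0.3, 0.7, -7.8]
finger_gap: 59.7
clock: 5.5
eef_pos: [680.0, 3.3, 238.7]
eef_rot: [-3.137, -0.003, 1.519]
wrist_force: [-0.5, 0.3, -7.0]
finger_gap: 59.8
```

```bash
python3 -m crank '[{"offset":[0.001,-0.002,-0.02],"spin":0},{"offset":[0.001,-0.002,-0.05],"spin":0},{"offset":[0.001,-0.002,-0.08],"spin":0},{"offset":[0.001,-0.002,-0.1],"spin":0},{"offset":[0.001,-0.002,-0.115],"spin":0},{"offset":[0.001,-0.002,-0.12],"spin":0},{"offset":[0.001,-0.002,-0.12],"spin":0},{"offset":[0.001,-0.002,-0.12],"spin":0}]'
python3 - <<'E'
from h import *
t=manip.camera('top');s=manip.camera('scene');w=manip.camera('wrist')
a=cv2.resize(t['pixels'][110:230,230:390],(640,480),interpolation=cv2.INTER_CUBIC);b=cv2.resize(w['pixels'],(640,400))
cv2.imwrite('pics/p1.png',cv2.resize(np.vstack([a,b]),(436,600),interpolation=cv2.INTER_AREA)[:,:,::-1])
E
```

```text
clock: 6.17
eef_pos: [681.0, 1.0, 119.1]
eef_rot: [-3.137, -0.003, 1.519]
wrist_force: [1.0, -0.0, -4.9]
finger_gap: 60.0
```

View pics/p1.png

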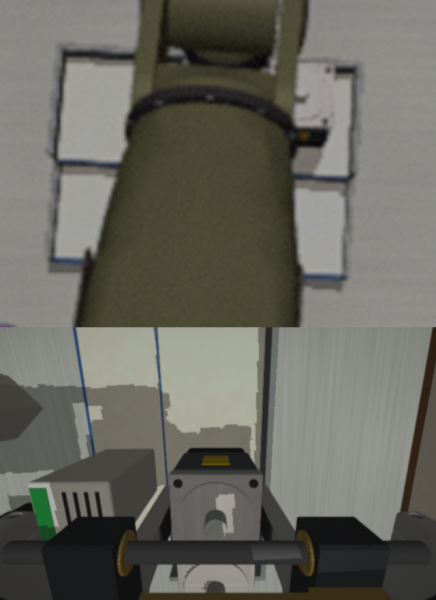

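The held motor sits square above the rear tier in the wrist view, in line with the kept one behind it. Lowering and releasing.

```bash
python3 -m crank '[{"offset":[0,0,-0.003],"spin":0},{"offset":[0,0,-0.005],"spin":0},{"offset":[0,0,-0.007],"spin":0},{"offset":[0,0,-0.008],"spin":0},{"offset":[0,0,-0.009],"spin":0},{"offset":[0,0,-0.0095],"spin":0},{"offset":[0,0,-0.0095],"spin":0},{"offset":[0,0,-0.0095],"spin":0}]'
```

```text
clock: 6.98
eef_pos: [681.4, 1.1, 110.5]
eef_rot: [-3.139, -0.003, 1.519]
wrist_force: [-0.4, 0.7, -6.8]
finger_gap: 59.6
```

```bash
python3 -m crank '[{"offset":[0,0,-0.001],"spin":0},{"offset":[0,0,-0.0015],"spin":0},{"offset":[0,0,-0.0015],"spin":0},{"offset":[0,0,-0.0015],"spin":0},{"offset":[0,0,-0.0015],"spin":0},{"offset":[0,0,-0.0015],"spin":0},{"offset":[0,0,-0.0015],"spin":0},{"offset":[0,0,-0.0015],"spin":0}]'
python3 -m crank '[{"offset":[0,0,0],"spin":0},{"offset":[0,0,0],"spin":0},{"offset":[0,0,0],"spin":0},{"offset":[0,0,0.01],"spin":0},{"offset":[0,0,0.045],"spin":0},{"offset":[0,0,0.085],"spin":0},{"offset":[-0.02,-0.005,0.12],"spin":0},{"offset":[-0.05,-0.015,0.14],"spin":0}]' 1
```

```text
clock: 7.65
eef_pos: [681.4, 1.2, 109.0]
eef_rot: [-3.139, -0.003, 1.519]
wrist_force: [0.5, 0.5, -6.2]
finger_gap: 59.8
clock: 8.32
eef_pos: [632.4, -13.3, 253.8]
eef_rot: [3.138, -0.003, 1.52]
wrist_force: [0.9, -0.6, 0.6]
finger_gap: 94.2
```

```bash
python3 -m crank '[{"offset":[-0.035,-0.01,0],"spin":0},{"offset":[-0.07,-0.025,0],"spin":0},{"offset":[-0.105,-0.035,0],"spin":0},{"offset":[-0.14,-0.045,0],"spin":0},{"offset":[-0.175,-0.06,0],"spin":-1},{"offset":[-0.2045,-0.0705,-0.03],"spin":-2},{"offset":[-0.2045,-0.0705,-0.07],"spin":-2.4},{"offset":[-0.2045,-0.0705,-0.11],"spin":-2.4}]'
python3 - <<'E'
from h import *
t=manip.camera('top');w=manip.camera('wrist')
a=cv2.resize(t['pixels'][110:230,230:390],(640,480),interpolation=cv2.INTER_CUBIC);b=cv2.resize(w['pixels'],(640,400))
cv2.imwrite('pics/p2.png',cv2.resize(np.vstack([a,b]),(436,600),interpolation=cv2.INTER_AREA)[:,:,::-1])
E
```

```text
clock: 8.98
eef_pos: [427.6, -84.6, 144.8]
eef_rot: [3.133, -0.002, 1.476]
wrist_force: [1.8, -0.0, -0.5]
finger_gap: 94.1
```

View pics/p2.png

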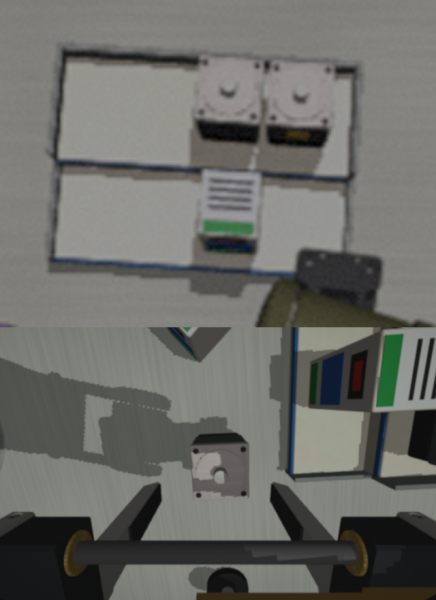

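Top crop: the placed motor stands beside the kept one in line, with a gap of about 6 mm. Wrist: motor m2 is centred and square (220,475). Gripping it.

```bash
python3 -m crank '[{"offset":[0,0,-0.02],"spin":0},{"offset":[0,0,-0.045],"spin":0},{"offset":[0,0,-0.07],"spin":0},{"offset":[0,0,-0.085],"spin":0},{"offset":[0,0,-0.095],"spin":0},{"offset":[0,0,-0.095],"spin":0},{"offset":[0,0,-0.095],"spin":0},{"offset":[0,0,-0.095],"spin":0}]' 1 40
python3 -m crank '[{"offset":[0,0,0],"spin":0},{"offset":[0,0,0],"spin":0},{"offset":[0,0,0],"spin":0},{"offset":[0,0,0],"spin":0},{"offset":[0,0,0],"spin":0},{"offset":[0,0,0],"spin":0},{"offset":[0,0,0],"spin":0},{"offset":[0,0,0],"spin":0}]' 0.3 40
python3 -m crank '[{"offset":[0,0,0.015],"spin":0},{"offset":[0,0,0.045],"spin":0},{"offset":[0,0,0.08],"spin":0},{"offset":[0,0,0.115],"spin":0},{"offset":[0,0,0.15],"spin":0},{"offset":[0.01,0.005,0.175],"spin":0},{"offset":[0.02,0.02,0.185],"spin":1},{"offset":[0.03,0.04,0.19],"spin":2}]'
```

```text
clock: 9.75
eef_pos: [426.7, -83.6, 47.3]
eef_rot: [-3.141, -0.004, 1.478]
wrist_force: [-0.8, 0.2, -0.0]
finger_gap: 93.6
clock: 10.42
eef_pos: [427.4, -83.9, 47.8]
eef_rot: [3.141, -0.004, 1.478]
wrist_force: [4.6, -1.0, 2.4]
finger_gap: 60.4
clock: 11.08
eef_pos: [457.4, -44.0, 238.7]
eef_rot: [3.141, -0.003, 1.512]
wrist_force: [0.8, -1.1, -8.6]
finger_gap: 60.0
```

```bash
python3 -m crank '[{"offset":[0.025,0.012,0],"spin":0},{"offset":[0.06,0.03,0],"spin":0},{"offset":[0.095,0.047,0],"spin":0},{"offset":[0.13,0.063,0],"spin":0},{"offset":[0.165,0.08,0],"spin":0},{"offset":[0.195,0.095,0],"spin":0},{"offset":[0.216,0.105,0],"spin":0.4},{"offset":[0.226,0.11,0],"spin":0.4}]'
python3 -m crank '[{"offset":[0.001,0,-0.02],"spin":0},{"offset":[0.001,0,-0.05],"spin":0},{"offset":[0.001,0,-0.08],"spin":0},{"offset":[0.001,0,-0.1],"spin":0},{"offset":[0.001,0,-0.115],"spin":0},{"offset":[0.001,0,-0.121],"spin":0},{"offset":[0.001,0,-0.121],"spin":0},{"offset":[0.001,0,-0.121],"spin":0}]'
```

```text
clock: 11.75
eef_pos: [684.3, 67.5, 235.1]
eef_rot: [-3.137, -0.003, 1.52]
wrist_force: [-1.1, -0.7, -9.1]
finger_gap: 59.8
clock: 12.42
eef_pos: [685.1, 67.5, 114.0]
eef_rot: [-3.136, -0.003, 1.52]
wrist_force: [0.7, 0.0, -6.8]
finger_gap: 59.9
```

```bash
python3 -m crank '[{"offset":[-0.001,-0.001,-0.002],"spin":0},{"offset":[-0.001,-0.0015,-0.003],"spin":0},{"offset":[-0.001,-0.0015,-0.004],"spin":0},{"offset":[-0.001,-0.0015,-0.005],"spin":0},{"offset":[-0.001,-0.0015,-0.006],"spin":0},{"offset":[-0.001,-0.0015,-0.006],"spin":0},{"offset":[-0.001,-0.0015,-0.006],"spin":0},{"offset":[-0.001,-0.0015,-0.006],"spin":0}]'
```

```text
clock: 13.08
eef_pos: [684.1, 66.0, 108.1]
eef_rot: [-3.136, -0.003, 1.52]
wrist_force: [-0.0, 0.6, -9.2]
finger_gap: 60.0
```

```bash
python3 -m crank '[{"offset":[0,0,0],"spin":0},{"offset":[0,0,0],"spin":0},{"offset":[0,0,0],"spin":0},{"offset":[0,0,0.01],"spin":0},{"offset":[0,0,0.045],"spin":0},{"offset":[0,0,0.085],"spin":0},{"offset":[-0.02,0,0.12],"spin":3},{"offset":[-0.05,0,0.14],"spin":8}]' 1
```

```text
clock: 13.75
eef_pos: [635.1, 65.9, 253.0]
eef_rot: [3.141, -0.003, 1.661]
wrist_force: [1.2, 0.5, 0.9]
finger_gap: 94.1
```

```bash
python3 -m crank '[{"offset":[-0.035,0.002,0],"spin":5},{"offset":[-0.07,0.004,0],"spin":11},{"offset":[-0.105,0.006,0],"spin":17},{"offset":[-0.14,0.008,0],"spin":23},{"offset":[-0.175,0.01,0],"spin":29},{"offset":[-0.205,0.013,-0.01],"spin":35.3},{"offset":[-0.2145,0.014,-0.05],"spin":35.3},{"offset":[-0.2145,0.014,-0.085],"spin":35.3}]'
python3 - <<'E'
from h import *
t=manip.camera('top');w=manip.camera('wrist')
a=cv2.resize(t['pixels'][110:230,230:390],(640,480),interpolation=cv2.INTER_CUBIC);b=cv2.resize(w['pixels'],(640,400))
cv2.imwrite('pics/p3.png',cv2.resize(np.vstack([a,b]),(436,600),interpolation=cv2.INTER_AREA)[:,:,::-1])
E
```

```text
clock: 14.42
eef_pos: [419.7, 80.2, 169.3]
eef_rot: [3.137, 0.0, 2.279]
wrist_force: [0.1, -0.3, -0.8]
finger_gap: 93.8
```

View pics/p3.png

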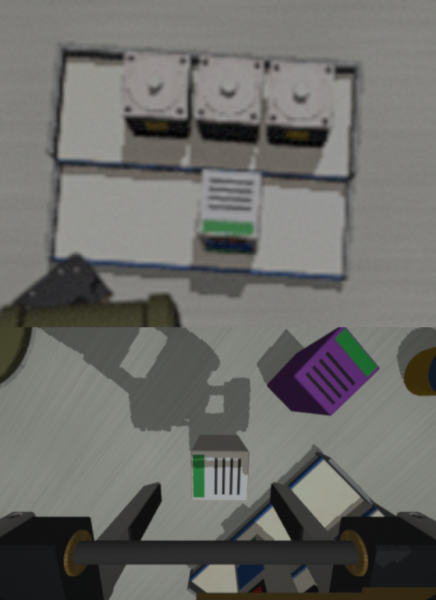

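Three motors stand in a neat row: shafts at (155,85), (228,90) and (299,97), with gaps of 5–6 mm. Drive d1 is centred and square between the fingers, strip at left. Gripping it.

```bash
python3 -m crank '[{"offset":[0,0,-0.02],"spin":0},{"offset":[0,0,-0.045],"spin":0},{"offset":[0,0,-0.07],"spin":0},{"offset":[0,0,-0.09],"spin":0},{"offset":[0,0,-0.1],"spin":0},{"offset":[0,0,-0.103],"spin":0},{"offset":[0,0,-0.103],"spin":0},{"offset":[0,0,-0.103],"spin":0}]' 1 40
python3 -m crank '[{"offset":[0,0,0],"spin":0},{"offset":[0,0,0],"spin":0},{"offset":[0,0,0],"spin":0},{"offset":[0,0,0],"spin":0},{"offset":[0,0,0],"spin":0},{"offset":[0,0,0],"spin":0},{"offset":[0,0,0],"spin":0},{"offset":[0,0,0],"spin":0}]' 0.3 40
python3 -m crank '[{"offset":[0,0,0.015],"spin":0},{"offset":[0,0,0.045],"spin":0},{"offset":[0,0,0.08],"spin":0},{"offset":[0,0,0.115],"spin":-4},{"offset":[0,0,0.145],"spin":-10},{"offset":[0,0,0.165],"spin":-16},{"offset":[0.01,0,0.17],"spin":-22},{"offset":[0.03,-0.004,0.17],"spin":-28}]'
```

```text
clock: 15.18
eef_pos: [419.7, 79.9, 64.2]
eef_rot: [-3.139, -0.005, 2.278]
wrist_force: [-0.1, -1.4, -0.2]
finger_gap: 93.7
clock: 15.85
eef_pos: [420.5, 80.1, 64.7]
eef_rot: [-3.141, -0.004, 2.278]
wrist_force: [4.3, 2.5, 4.6]
finger_gap: 59.8
clock: 16.52
eef_pos: [449.7, 76.3, 235.7]
eef_rot: [-3.141, -0.003, 1.785]
wrist_force: [-0.5, -0.5, -6.4]
finger_gap: 60.2
```

```bash
python3 -m crank '[{"offset":[0.02,-0.003,0],"spin":-4},{"offset":[0.05,-0.007,0],"spin":-8},{"offset":[0.08,-0.011,0],"spin":-12},{"offset":[0.11,-0.015,0],"spin":-15.3},{"offset":[0.128,-0.018,0],"spin":-15.3},{"offset":[0.128,-0.018,-0.01],"spin":-15.3},{"offset":[0.128,-0.018,-0.025],"spin":-15.3},{"offset":[0.128,-0.018,-0.04],"spin":-15.3}]'
python3 -m crank '[{"offset":[0,0,-0.02],"spin":0},{"offset":[0,0,-0.045],"spin":0},{"offset":[0,0,-0.065],"spin":0},{"offset":[0,0,-0.08],"spin":0},{"offset":[0,0,-0.09],"spin":0},{"offset":[0,0,-0.094],"spin":0},{"offset":[0,0,-0.094],"spin":0},{"offset":[0,0,-0.094],"spin":0}]'
```

```text
clock: 17.18
eef_pos: [576.7, 58.1, 193.4]
eef_rot: [-3.137, -0.003, 1.517]
wrist_force: [0.2, 0.9, -7.1]
finger_gap: 60.2
clock: 17.85
eef_pos: [576.8, 58.1, 99.9]
eef_rot: [-3.138, -0.003, 1.518]
wrist_force: [-0.3, 0.1, -6.0]
finger_gap: 59.7
```

```bash
python3 -m crank '[{"offset":[0.0005,0,-0.001],"spin":0},{"offset":[0.0005,0,-0.002],"spin":0},{"offset":[0.0005,0,-0.003],"spin":0},{"offset":[0.0005,0,-0.004],"spin":0},{"offset":[0.0005,0,-0.0047],"spin":0},{"offset":[0.0005,0,-0.0047],"spin":0},{"offset":[0.0005,0,-0.0047],"spin":0},{"offset":[0.0005,0,-0.0047],"spin":0}]'
python3 -m crank '[{"offset":[0,0,0],"spin":0},{"offset":[0,0,0],"spin":0},{"offset":[0,0,0],"spin":0},{"offset":[0,0,0.01],"spin":0},{"offset":[0,0,0.045],"spin":0},{"offset":[0,0,0.085],"spin":0},{"offset":[-0.005,0.01,0.12],"spin":0},{"offset":[-0.02,0.035,0.145],"spin":-4}]' 1
```

```text
clock: 18.52
eef_pos: [577.3, 58.1, 95.2]
eef_rot: [-3.138, -0.003, 1.518]
wrist_force: [0.5, 0.8, -7.0]
finger_gap: 59.6
clock: 19.18
eef_pos: [558.4, 91.7, 244.6]
eef_rot: [3.141, -0.003, 1.446]
wrist_force: [0.0, 0.2, 0.5]
finger_gap: 93.9
```

```bash
python3 -m crank '[{"offset":[-0.019,0.031,0],"spin":-4},{"offset":[-0.038,0.062,0],"spin":-8},{"offset":[-0.058,0.093,0],"spin":-12},{"offset":[-0.078,0.125,0],"spin":-16},{"offset":[-0.098,0.157,0],"spin":-20},{"offset":[-0.118,0.188,0],"spin":-24},{"offset":[-0.138,0.22,0],"spin":-27.9},{"offset":[-0.1555,0.249,0],"spin":-27.9}]'
python3 -m crank '[{"offset":[0,0,-0.03],"spin":0},{"offset":[0,0,-0.06],"spin":0},{"offset":[0,0,-0.08],"spin":0},{"offset":[0,0,-0.08],"spin":0},{"offset":[0,0,-0.08],"spin":0},{"offset":[0,0,-0.08],"spin":0},{"offset":[0,0,-0.08],"spin":0},{"offset":[0,0,-0.08],"spin":0}]'
python3 - <<'E'
from h import *
t=manip.camera('top');w=manip.camera('wrist')
a=cv2.resize(t['pixels'][110:230,230:390],(640,480),interpolation=cv2.INTER_CUBIC);b=cv2.resize(w['pixels'],(640,400))
cv2.imwrite('pics/p4.png',cv2.resize(np.vstack([a,b]),(436,600),interpolation=cv2.INTER_AREA)[:,:,::-1])
E
```

```text
clock: 19.85
eef_pos: [401.5, 342.3, 245.9]
eef_rot: [3.141, -0.005, 0.955]
wrist_force: [0.6, 0.5, 0.1]
finger_gap: 93.6
clock: 20.52
eef_pos: [402.0, 342.6, 167.4]
eef_rot: [3.14, -0.007, 0.955]
wrist_force: [-0.1, 0.1, 0.4]
finger_gap: 94.2
```

View pics/p4.png

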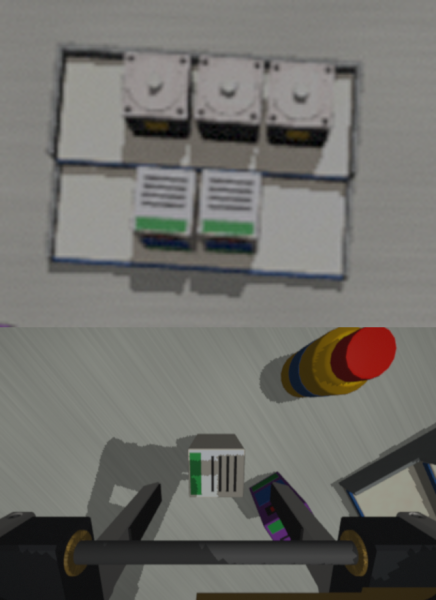

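Two drives stand in line with a gap of about 6 mm. Drive d2 is centred (216,470), and the purple look-alike is clear of the finger by my numbers. Gripping it.

```bash
python3 -m crank '[{"offset":[0,-0.001,-0.02],"spin":0},{"offset":[0,-0.001,-0.045],"spin":0},{"offset":[0,-0.001,-0.07],"spin":0},{"offset":[0,-0.001,-0.09],"spin":0},{"offset":[0,-0.001,-0.1],"spin":0},{"offset":[0,-0.001,-0.101],"spin":0},{"offset":[0,-0.001,-0.101],"spin":0},{"offset":[0,-0.001,-0.101],"spin":0}]' 1 40
python3 -m crank '[{"offset":[0,0,0],"spin":0},{"offset":[0,0,0],"spin":0},{"offset":[0,0,0],"spin":0},{"offset":[0,0,0],"spin":0},{"offset":[0,0,0],"spin":0},{"offset":[0,0,0],"spin":0},{"offset":[0,0,0],"spin":0},{"offset":[0,0,0],"spin":0}]' 0.3 40
python3 -m crank '[{"offset":[0,0,0.015],"spin":0},{"offset":[0,0,0.045],"spin":0},{"offset":[0,0,0.08],"spin":0},{"offset":[0,0,0.115],"spin":4},{"offset":[0,0,0.145],"spin":8},{"offset":[0.005,-0.005,0.165],"spin":13},{"offset":[0.015,-0.015,0.17],"spin":18},{"offset":[0.03,-0.035,0.17],"spin":22}]'
```

```text
clock: 21.28
eef_pos: [402.4, 341.9, 67.1]
eef_rot: [3.14, -0.008, 0.955]
wrist_force: [0.1, 0.5, 0.2]
finger_gap: 93.6
clock: 21.95
eef_pos: [402.4, 341.9, 67.3]
eef_rot: [3.14, -0.008, 0.955]
wrist_force: [-0.3, -0.6, 2.6]
finger_gap: 59.9
clock: 22.62
eef_pos: [432.3, 307.8, 238.8]
eef_rot: [3.138, -0.01, 1.346]
wrist_force: [0.2, 1.0, -5.0]
finger_gap: 60.3
```

```bash
python3 -m crank '[{"offset":[0.02,-0.025,0],"spin":3},{"offset":[0.04,-0.052,0],"spin":6},{"offset":[0.063,-0.08,0],"spin":9.9},{"offset":[0.086,-0.109,0],"spin":9.9},{"offset":[0.108,-0.137,0],"spin":9.9},{"offset":[0.128,-0.163,0],"spin":9.9},{"offset":[0.143,-0.182,0],"spin":9.9},{"offset":[0.148,-0.188,0],"spin":9.9}]'
python3 -m crank '[{"offset":[0,0,-0.02],"spin":0},{"offset":[0,0,-0.05],"spin":0},{"offset":[0,0,-0.08],"spin":0},{"offset":[0,0,-0.105],"spin":0},{"offset":[0,0,-0.12],"spin":0},{"offset":[0,0,-0.13],"spin":0},{"offset":[0,0,-0.13],"spin":0},{"offset":[0,0,-0.13],"spin":0}]'
```

```text
clock: 23.28
eef_pos: [581.6, 116.8, 237.5]
eef_rot: [3.14, -0.009, 1.516]
wrist_force: [-0.6, 0.0, -4.5]
finger_gap: 59.7
clock: 23.95
eef_pos: [581.5, 117.1, 107.8]
eef_rot: [3.14, -0.009, 1.516]
wrist_force: [0.1, 0.3, -4.2]
finger_gap: 59.7
```

```bash
python3 -m crank '[{"offset":[-0.001,0.002,-0.003],"spin":0},{"offset":[-0.001,0.002,-0.005],"spin":0},{"offset":[-0.001,0.002,-0.007],"spin":0},{"offset":[-0.001,0.002,-0.0085],"spin":0},{"offset":[-0.001,0.002,-0.01],"spin":0},{"offset":[-0.001,0.002,-0.01],"spin":0},{"offset":[-0.001,0.002,-0.01],"spin":0},{"offset":[-0.001,0.002,-0.01],"spin":0}]'
```

```text
clock: 24.62
eef_pos: [580.6, 119.1, 97.9]
eef_rot: [3.14, -0.009, 1.516]
wrist_force: [0.3, 0.1, -3.2]
finger_gap: 60.0
```

```bash
python3 -m crank '[{"offset":[0,0,0],"spin":0},{"offset":[0,0,0],"spin":0},{"offset":[0,0,0],"spin":0},{"offset":[0,0,0.01],"spin":0},{"offset":[0,0,0.045],"spin":0},{"offset":[0,0,0.085],"spin":0},{"offset":[0,0,0.12],"spin":0},{"offset":[-0.02,0,0.15],"spin":0}]' 1
python3 -m crank '[{"offset":[-0.03,0,0],"spin":0},{"offset":[-0.06,0,0],"spin":0},{"offset":[-0.09,0,0],"spin":0},{"offset":[-0.12,0,0],"spin":0},{"offset":[-0.15,0,0],"spin":0},{"offset":[-0.18,0,0],"spin":0},{"offset":[-0.19,0,0],"spin":0},{"offset":[-0.19,0,0],"spin":0}]' 1
python3 - <<'E'
from h import *
t=manip.camera('top');s=manip.camera('scene')
a=cv2.resize(t['pixels'][110:230,230:390],(640,480),interpolation=cv2.INTER_CUBIC);b=cv2.resize(s['pixels'][170:330,210:423],(640,480),interpolation=cv2.INTER_CUBIC)
cv2.imwrite('pics/p5.png',cv2.resize(np.vstack([a,b]),(400,600),interpolation=cv2.INTER_AREA)[:,:,::-1])
E
```

```text
clock: 25.28
eef_pos: [561.9, 118.9, 251.2]
eef_rot: [3.137, -0.01, 1.515]
wrist_force: [-0.8, 0.7, 0.1]
finger_gap: 93.6
clock: 25.95
eef_pos: [370.8, 119.0, 252.6]
eef_rot: [3.135, -0.01, 1.516]
wrist_force: [-0.2, 0.8, -0.7]
finger_gap: 93.9
```

View pics/p5.png

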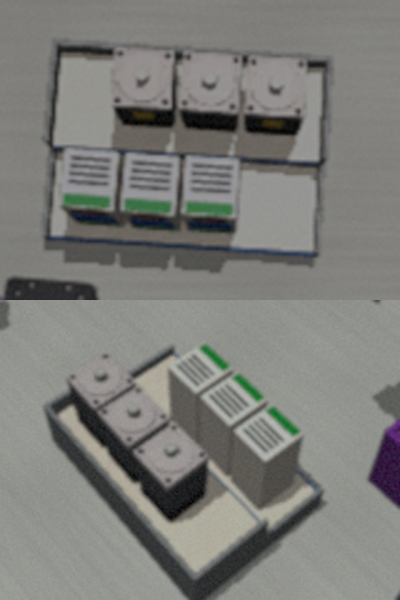

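```bash
python3 -c "
from cell import manip
print(manip.sign_off())"
```

```text
the job is handed in; nothing more can be done
None
```

The job is done and handed in at about 26 s on the robot's clock, against the 72 s limit. Both loose motors are on the upper rear tier beside the kept one, and both loose drives are on the lower front tier beside theirs, displays facing out.

- **Final pictures:** the top and scene views show two straight, upright rows of three, square to the shelf. I read the gaps off the top pictures at about 5–6 mm.
- **Row lines:** at release, the tool put the last motor at shelf x ≈ 54.5 mm (line at 55) and the last drive at ≈ −51.3 mm (line at −50). Both use my own fit of the shelf's position.
- **Kept pair:** neither showed any visible shift in the top pictures.
- **Can, stack light and look-alikes:** I did not re-measure these at the end. No contact showed in the wrist forces, and the arm kept clear of them.
- **Disagreements:** camera fits differed by up to 4 mm between the two views, and the kept pair measured 1.6 mm and 2.5 mm off their nominal row lines. Every release happened with the weight still on the fingers, so each item may have settled by about a millimetre.

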